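# Crack open the stuck rod box and hold it ajar

### The job

The lid of the blue welding-rod box is weighed down by a piece of square steel tube and stuck to its rubber seal. Lay the tube flat on the plywood board (set it down and let go, do not drop it), then take the lid by its handle, pull it free of the seal and hold it slightly open, the lid's front edge about 5 cm above where it was when shut, without flinging it wide open. Finish while still gripping the handle and holding the lid there; do not disturb the other things on the bench.

Things in the scene. Friction and masses are not known exactly. Their poses are not given: they have to be found in the camera images.
- box: fixed blue steel box, 240 (x) x 300 (y) x 120 mm tall, with its lid on top. Origin: centre of its underside, on the bench; its -x side is the front, where the lid opens. The lid is a flat plate 248 x 308 mm whose top face is 136 mm above the bench when shut, hinged along y on the line x = +120 mm, z = 120 mm in the box's frame. The box cannot move.
- lid (a joint): opening angle of the lid, rad: 0 shut, growing as the front edge rises. The front edge is 244 mm from the hinge line, so 0.2 rad lifts it by about 50 mm. The seal sticks: about 15 to 20 N straight up at the handle is needed to start it, the resistance fading over the first 10 mm of lift; after that only the lid's weight remains, 3 to 5 N at the handle, and the lid falls shut if let go.
- handle (a point): round steel bar of 14 mm diameter and 124 mm length between two posts (6 mm radius, at the bar's ends), fixed on top of the lid near its front edge. This point: middle of the bar, on its axis; y along the bar, parallel to the hinge. With the lid shut it lies at x = -92 mm, y = 0, z = 172 mm in the box's frame, 36 mm above the lid's top face; it turns with the lid about the hinge, at 218 mm from the hinge line.
- tube: loose dark square-section steel tube, 30 x 140 (y) x 30 mm, about 0.36 kg, lying on the lid behind the handle at the start. Origin: its middle; y along its length.
- board: fixed flat plywood board, 170 (x) x 220 (y) x 18 mm thick, lying on the bench. Origin: centre of its underside; its top face is 18 mm above the bench.
- flange: bystander: loose steel ring, 100 mm across, 20 mm high. Origin: centre of its underside.
- foam: bystander: pale scrubbing block, 65 x 100 (y) x 50 mm. Origin: centre of its underside.
- can: bystander: upright can, 60 mm across, 150 mm high. Origin: centre of its underside.
Things that resemble listed ones, but are neither listed nor needed, are in the scene too. Of the things like the tube, leave any that is purple; of the rest the smaller one is meant.

How it is judged:
By the outcome, as a careful person would: the job done as asked, in the order asked, and still so for the second after the job is handed in, while the arm keeps its last pose, push and grip.
It also fails if it takes over 51 s, if anything falls off the work surface, if the arm or the gripper's body presses on something with over 40 N, if the wrist force passes 120 N, or if a joint passes its speed limit or range.

### The arm

A 6-joint arm with a two-finger parallel gripper is mounted at the origin on the work surface. World frame = base frame: x ahead of the robot, y to its left, z up, the work surface at z = 0. Lengths are in m, angles in rad, forces in N, time in s.
With the tool pointing down it reaches from about 0.25 to 0.775 m from the base axis. Payload 4 kg.
Tool frame: the origin (TCP) lies midway between the tips of the shut fingers; the grasp point (between the pads) lies 19 mm behind it; z points along the fingers, x is the direction in which the jaws open and shut, and the axes are right-handed (so a half turn about z gives the same grasp; the last joint's range is limited). The gripper opens to 94 mm and grips with 3 to 60 N. Pads are 16 mm wide; open, the fingers measure 119 mm over their backs; the gripper's body (75 mm by 177 mm) begins 78 mm behind the grasp point.
Start: joints at [1.165, 0.087, 1.371, -0, 1.684, -0.103], TCP at [0.164, 0.525, 0.206] pointing down, gripper open.
Joint ranges: [-3.1, 3.1], [-0.76, 2.03], [0.27, 2.55], [-1.08, 4.22], [0.17, 2.65], [-2.57, 2.57]. Speed limits (rad/s): [2.79, 2.79, 3.14, 3.14, 3.14, 3.14].

### API

Orientations are given as a rotation vector (axis times angle).
In Python, from cell import telemetry, eyes, order gives the robot as it stands. The module is installed in compiled form; this text tells all that it offers.
- The arm moves only by the tool step_arm, never from a script. Its argument "steps" is one flat list of numbers, 4 for each row, row after row: the shift along the tool's x, y, z in mm, then the turn about the tool's z in rad. A call has 1 to 10 rows; each row is the pose to reach, as a shift and turn from the pose commanded when the call began, along the tool's axes at that moment; what a row does not reach only later rows make up. A row lasts 1/10 s, in which the tool goes at most 50 mm and 8.59 degrees, less where a joint would pass 70% of its speed; a pose out of reach is approached as far as the arm can. A call with a gripper value outside its range is refused whole. "fingers" is the opening, from 0 (shut) to 1 (fully open), set as the call begins (left out, the last holds). The fingers move at their own pace and stop on an object; the grip force is fixed at half the most. Time passes only in rows, so rows that repeat a pose let the fingers close. It gives the time, the measured TCP pose, the force and the opening at its end, in the units of the state.
- telemetry.state(): the state, without advancing time (a new reading comes with each control period).
- eyes.camera(name): name is "side" or "top"; returns the picture (400x640x3 uint8, red, green, blue); there is no depth.
- eyes.get_calibration(name): a dict with "vertical_fov" (degrees; the focal length in pixels is half the picture's height over the tangent of half this angle, whatever the lens; pixels are square), "cx", "cy" (the principal point, pixels), "k1" (the pictures are not rectified: a ray, as slopes to the right and down, at radius r is drawn at 1 + k1 r^2 times it, then the intrinsics apply), "R" (3x3) and "t" (3): a world point X has camera coordinates R X + t. Camera axes: x right, y down, z forward; pixel columns grow to the right and rows downward; lengths in m; the calibration is good to about 2 mm. A picture is of the moment at which its call begins. get_calibration takes no time and is no camera call.
- order.sign_off(): hands the job in, once; it reports no verdict.
Trained networks look in the newest picture that a camera, given by its name, has taken for a name from the list of things; names that differ only in an ending like _2 or _b are one class to them, and where a whole thing is asked for, a point or a joint stands for the part that bears it (a point fixed in the world has none). Each returns a list of dicts, best first, with "conf" (0 to 1); they miss things now and then, are a little off and sometimes report something else, mostly with a low value. They report only what shows in the picture. A call takes as long as a camera call. They do not tell look-alikes from the thing itself.
- eyes.search_frame(camera, thing): "location" ([x, y, z] in m, in the coordinates of the camera as it stood for that picture, good to about 4 mm: the middle of the surface that is visible of it).
The state is a dict: "clock": time; "qpos": joint angles; "qvel": joint speeds; "joint_efforts": joint torques, N m; "position": TCP position; "ee_rot": TCP orientation; "wrist_force": force on the tool from outside, world axes, zero at the start; "moment": the same for the moment, N m; "opening": opening from 0.0 (shut) to 1.0 (fully open).
Only numpy, scipy, OpenCV 4.12 (cv2) and the standard library are available. Lean on these libraries where they do the work, as an engineer would, in place of code of your own. Each camera call takes 0.05 s, during which the arm holds its last target.

## Working session

There is one attempt and no reset: what is moved stays moved. The work goes in short steps, Python scripts to look and compute and a tool call to move; the robot and the scene stay as the last step left them, time stands still between calls to the robot, and variables do not carry over. Pictures are saved under pics/ and viewed, and the job is handed in when it is done.

Besides the shell and the picture viewer there is one more tool, called after "Request:" in YAML: its name, and indented under it one key for each argument. step_arm: Moves the arm, as the interface text tells. Its arguments: {"type":"object","properties":{"steps":{"type":"array","items":{"type":"number"}},"fingers":{"type":"number"}},"required":["steps"]}

```bash
mkdir -p pics
cat > h.py <<'E'
import numpy as np, cv2
from cell import telemetry, eyes, order
def snap(c,n):
    im=eyes.camera(c); cv2.imwrite(f'pics/{n}.png',cv2.cvtColor(im,cv2.COLOR_RGB2BGR)); return im
def cal(c):
    k=eyes.get_calibration(c); f=200/np.tan(np.radians(k['vertical_fov'])/2)
    return k,f,np.array(k['R']),np.array(k['t'])
def toworld(c,p):
    k,f,R,t=cal(c); return R.T@(np.array(p)-t)
def proj(c,X):
    k,f,R,t=cal(c); p=R@np.array(X)+t; s=p[:2]/p[2]; s=s*(1+k['k1']*(s@s)); return np.array([k['cx'],k['cy']])+f*s
def ray(c,u,v,z):
    k,f,R,t=cal(c); d=(np.array([u,v])-[k['cx'],k['cy']])/f; s=d.copy()
    for _ in range(20): s=d/(1+k['k1']*(s@s))
    o=-R.T@t; w=R.T@np.array([s[0],s[1],1]); return o+w*(z-o[2])/w[2]
E
python3 - <<'E'
from h import *
for c in('top','side'):
    snap(c,c+'0')
    print(c,{k:np.round(v,3).tolist() for k,v in eyes.get_calibration(c).items()})
    for n in('tube','handle','box','board','flange','foam','can'):
        for d in eyes.search_frame(c,n): print(c,n,round(d['conf'],2),np.round(toworld(c,d['location']),3),np.round(proj(c,toworld(c,d['location']))))
print(telemetry.state())
E
```

```text
top {'vertical_fov': 51.644, 'cx': 320.148, 'cy': 200.209, 'k1': -0.044, 'R': [[0.028, -1.0, 0.002], [-0.996, -0.028, -0.087], [0.087, 0.0, -0.996]], 't': [-0.005, 0.576, 1.54]}
top tube 0.85 [0.816 0.188 0.038] [276. 136.]
top tube 0.83 [0.286 0.229 0.033] [260. 276.]
top tube 0.63 [0.555 0.16  0.164] [277. 202.]
top handle 0.88 [0.531 0.148 0.134] [281. 209.]
top handle 0.7 [0.529 0.151 0.135] [280. 210.]
top board 0.7 [ 0.544 -0.18   0.014] [370. 210.]
top flange 0.95 [ 0.769 -0.036  0.016] [334. 151.]
top can 0.63 [0.505 0.468 0.137] [190. 214.]
side {'vertical_fov': 44.87, 'cx': 318.663, 'cy': 206.984, 'k1': -0.101, 'R': [[0.972, -0.235, -0.021], [-0.182, -0.689, -0.701], [0.151, 0.685, -0.712]], 't': [-0.532, 0.209, 1.729]}
side tube 0.63 [0.823 0.175 0.035] [375. 186.]
side tube 0.53 [0.278 0.221 0.027] [239. 204.]
side tube 0.52 [0.551 0.136 0.162] [310. 180.]
side handle 0.74 [0.527 0.118 0.135] [305. 190.]
side box 0.87 [0.525 0.07  0.132] [307. 199.]
side board 0.76 [ 0.542 -0.189  0.014] [330. 274.]
side flange 0.96 [ 0.768 -0.046  0.018] [379. 231.]
side foam 0.85 [ 0.522 -0.508  0.049] [350. 352.]
side can 0.73 [0.503 0.459 0.094] [283. 145.]
{'clock': 0.8, 'qpos': array([ 1.16489423e+00,  8.71793635e-02,  1.37067205e+00, -4.33474571e-05,
        1.68361553e+00, -1.03101758e-01]), 'qvel': array([-0.00049962, -0.00022548, -0.00030777, -0.00223355, -0.0014852 ,
        0.00156492]), 'joint_efforts': array([-6.89393528e-04, -3.39990413e+01, -3.02582538e+01,  7.17079430e-02,
        2.36924115e-02, -1.06111182e-05]), 'position': array([0.16403517, 0.52499139, 0.20553137]), 'ee_rot': array([-2.53105650e+00, -1.86096502e+00, -2.04537175e-04]), 'wrist_force': array([ 0.2946942 ,  0.73444661, -0.73867721]), 'moment': array([-0.02903271,  0.05818598, -0.00394071]), 'opening': 0.999232860647632}
```

Run:
```python
import cv2
a=cv2.imread('pics/top0.png');cv2.imwrite('pics/topc.png',cv2.resize(a[100:320,180:440],None,fx=3,fy=3,interpolation=cv2.INTER_CUBIC)[:600,:])
a=cv2.imread('pics/side0.png');cv2.imwrite('pics/sidec.png',cv2.resize(a[130:330,200:420],None,fx=3,fy=3,interpolation=cv2.INTER_CUBIC))
```

```text
(no output)
```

View pics/top0.png

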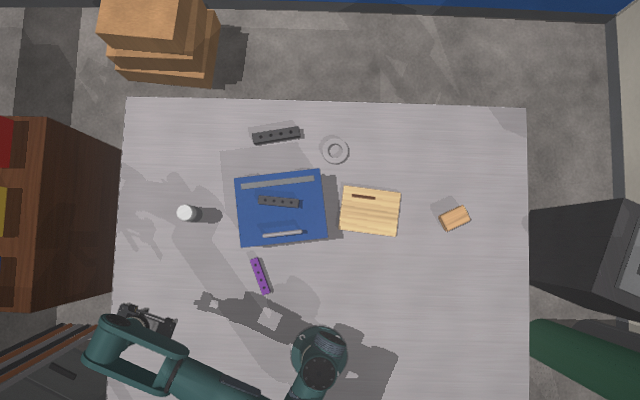

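View pics/side0.png

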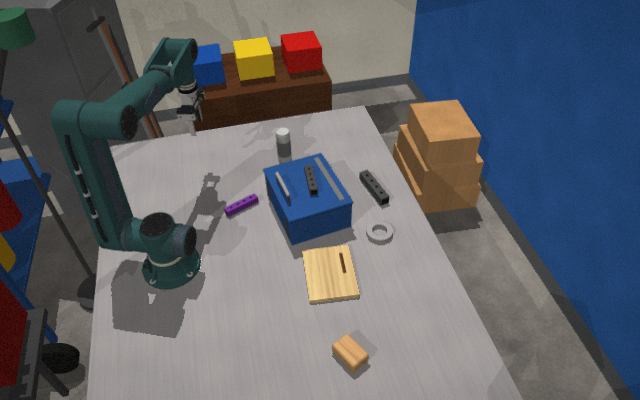

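View pics/topc.png

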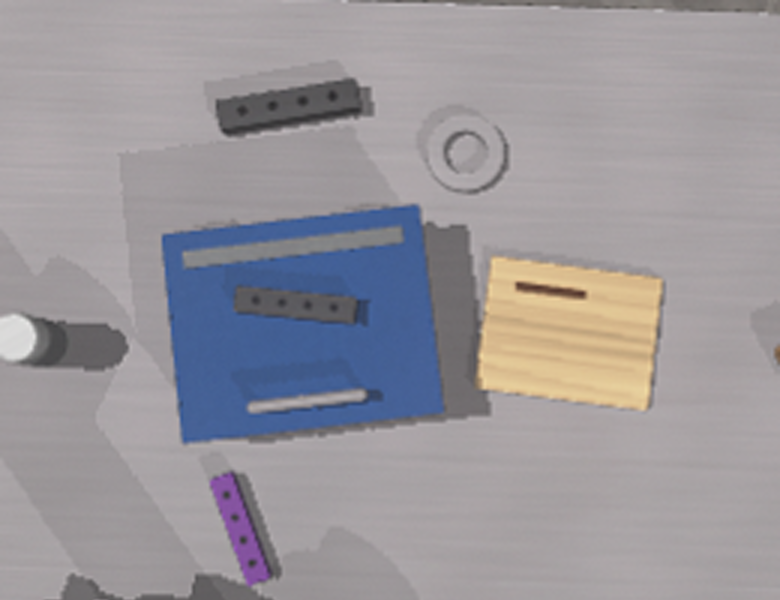

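View pics/sidec.png

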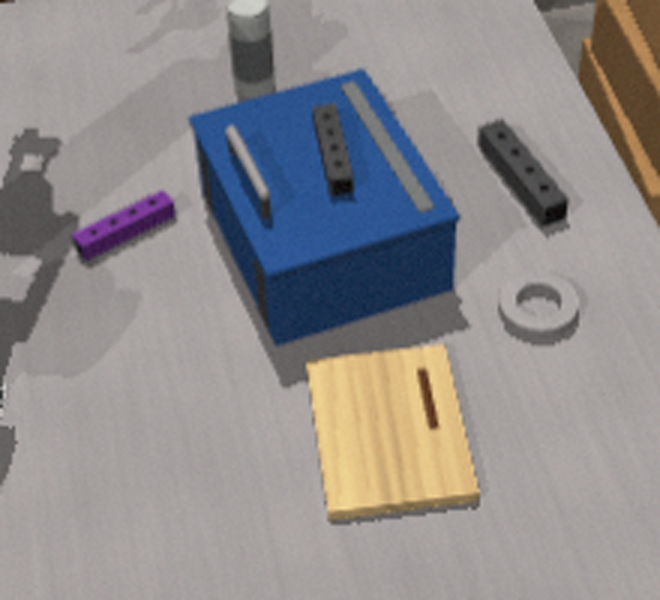

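The pictures show the tube on the lid at top px (280,202), with the handle at (283,233). A larger dark tube lies behind the box and a purple one in front of it. The board is at (370,210), to the right of the box. Next I'll work out the poses from the corners.

Run:
```python
from h import *
k,f,R,t=cal('top'); print('cam',-R.T@t)
g=lambda c,z:np.array([ray('top',180+u/3,100+v/3,z) for u,v in c])
for n,c,z in(('lid',[(162,235),(418,205),(444,410),(182,442)],.136),('tube',[(236,287),(358,297),(354,323),(235,312)],.166),('tubeholes',[(256,300),(334,307)],.166),('handle',[(250,407),(366,396)],.176),('board',[(490,257),(663,278),(650,410),(478,388)],.018)):
    P=g(c,z); print(n,np.round(P[:,:2],4).tolist(),'mid',np.round(P.mean(0),4),'len',[round(float(np.linalg.norm(P[i]-P[i-1])),3) for i in range(len(P))])
    d=P[0]-P[1] if len(P)<4 else (P[0]-P[1]+P[3]-P[2]); print('  yaw of y axis',np.arctan2(-d[0],d[1]))
from scipy.spatial.transform import Rotation as Ro
print(Ro.from_rotvec(telemetry.state()['ee_rot']).as_matrix().round(3))
```

```text
cam [0.43951375 0.01111561 1.58436614]
lid [[0.6349, 0.3183], [0.6791, 0.0174], [0.4389, -0.0197], [0.3931, 0.2839]] mid [0.5365 0.15   0.136 ] len [0.244, 0.304, 0.243, 0.307]
  yaw of y axis 0.1478059086494392
tube [[0.573, 0.2238], [0.5654, 0.0831], [0.5354, 0.0867], [0.5441, 0.2238]] mid [0.5545 0.1544 0.166 ] len [0.029, 0.141, 0.03, 0.137]
  yaw of y axis -0.058777142936763026
tubeholes [[0.5586, 0.2002], [0.5531, 0.1103]] mid [0.5559 0.1552 0.166 ] len [0.09, 0.09]
  yaw of y axis -0.061387211890283476
handle [[0.436, 0.2009], [0.4522, 0.0699]] mid [0.4441 0.1354 0.176 ] len [0.132, 0.132]
  yaw of y axis 0.12306024682196864
board [[0.6344, -0.0756], [0.6138, -0.2965], [0.446, -0.282], [0.4677, -0.0643]] mid [ 0.5405 -0.1796  0.018 ] len [0.167, 0.222, 0.168, 0.219]
  yaw of y axis -0.096180004548963
[[ 0.298  0.955  0.   ]
 [ 0.955 -0.298  0.   ]
 [ 0.     0.    -1.   ]]
```

```bash
cat >> h.py <<'E'
from scipy.spatial.transform import Rotation as Ro
def plan(P,yaw,n=10,hold=0):
    """yaw: world angle of tool x wanted (mod pi)"""
    s=telemetry.state(); M=Ro.from_rotvec(s['ee_rot']).as_matrix()
    d=M.T@(np.array(P)-s['position'])*1000
    a=np.arctan2(M[1,0],M[0,0]); turn=-((yaw-a+np.pi/2)%np.pi-np.pi/2)
    print('t',round(s['clock'],2),'pos',s['position'].round(4),'tilt',M[2].round(4),'yaw',round(a,3),'q',s['qpos'].round(2),'F',s['wrist_force'].round(1),'op',round(s['opening'],3))
    print('total',d.round(1),'turn',round(turn,3),'alt',round(turn-np.sign(turn)*np.pi,3))
    for i in range(1,n+1):
        u=i/n; b=u*u*(3-2*u); print(', '.join(f'{x:.0f}' for x in d*b)+f', {turn*b:.2f},',end=' ')
    print()
E
python3 -c "
from h import *
plan([.555,.155,.24],-.06,10)"
```

```text
t 0.8 pos [0.164  0.525  0.2055] tilt [ 1.e-04  1.e-04 -1.e+00] yaw 1.268 q [ 1.16  0.09  1.37 -0.    1.68 -0.1 ] F [ 0.3  0.7 -0.7] op 0.999
total [-236.6  483.5  -34.5] turn 1.328 alt -1.814
-7, 14, -1, 0.04, -25, 50, -4, 0.14, -51, 104, -7, 0.29, -83, 170, -12, 0.47, -118, 242, -17, 0.66, -153, 313, -22, 0.86, -185, 379, -27, 1.04, -212, 433, -31, 1.19, -230, 470, -34, 1.29, -237, 484, -34, 1.33,
```

Request:
step_arm:
  steps: [-5, 10, -3, 0.03, -15, 30, -8, 0.08, -30, 62, -14, 0.17, -48, 98, -20, 0.27, -67, 136, -26, 0.37, -86, 175, -30, 0.48, -104, 212, -34, 0.58, -119, 244, -35, 0.67, -129, 264, -35, 0.72, -133, 272, -35, 0.75]
  fingers: 0.62

```text
clock: 1.8
position: [0.3856, 0.3148, 0.2408]
ee_rot: [3.039, 0.795, 0.001]
wrist_force: [0.3, 1.0, 0.0]
opening: 0.623
```

```bash
python3 -c "
from h import *
plan([.555,.155,.22],-.06,8)"
```

```text
t 1.8 pos [0.3856 0.3148 0.2408] tilt [ 5.e-04  6.e-04 -1.e+00] yaw 0.512 q [ 0.57 -0.03  1.43 -0.    1.75  0.06] F [0.3 1.  0. ] op 0.623
total [ 69.4 222.3  21. ] turn 0.572 alt -2.57
3, 10, 1, 0.02, 11, 35, 3, 0.09, 22, 70, 7, 0.18, 35, 111, 10, 0.29, 47, 152, 14, 0.39, 59, 188, 18, 0.48, 66, 213, 20, 0.55, 69, 222, 21, 0.57,
```

Request:
step_arm:
  steps: [3, 10, 0, 0.02, 11, 35, 1, 0.09, 22, 70, 2, 0.18, 35, 111, 4, 0.29, 47, 152, 8, 0.39, 59, 188, 14, 0.48, 66, 213, 18, 0.55, 69, 222, 21, 0.57, 69, 222, 21, 0.57, 69, 222, 21, 0.57]

```text
clock: 2.8
position: [0.5531, 0.1594, 0.2197]
ee_rot: [-3.14, 0.078, 0.001]
wrist_force: [0.1, 0.2, 0.2]
opening: 0.621
```

Run:
```python
from h import *
plan([.5555,.155,.142],-.06,8)
a=snap('top','t1')
cv2.imwrite('pics/t1c.png',cv2.resize(cv2.cvtColor(a,cv2.COLOR_RGB2BGR)[140:290,200:400],None,fx=4,fy=4,interpolation=cv2.INTER_CUBIC))
a=snap('side','s1')
cv2.imwrite('pics/s1c.png',cv2.resize(cv2.cvtColor(a,cv2.COLOR_RGB2BGR)[110:260,220:420],None,fx=4,fy=4,interpolation=cv2.INTER_CUBIC))
```

```text
t 2.8 pos [0.5531 0.1594 0.2197] tilt [-5.e-04 -8.e-04 -1.e+00] yaw -0.05 q [0.18 0.14 1.28 0.   1.72 0.23] F [0.1 0.2 0.2] op 0.621
total [ 2.7  4.4 77.7] turn 0.01 alt -3.131
0, 0, 3, 0.00, 0, 1, 12, 0.00, 1, 1, 25, 0.00, 1, 2, 39, 0.01, 2, 3, 53, 0.01, 2, 4, 66, 0.01, 3, 4, 74, 0.01, 3, 4, 78, 0.01,
```

View pics/t1c.png

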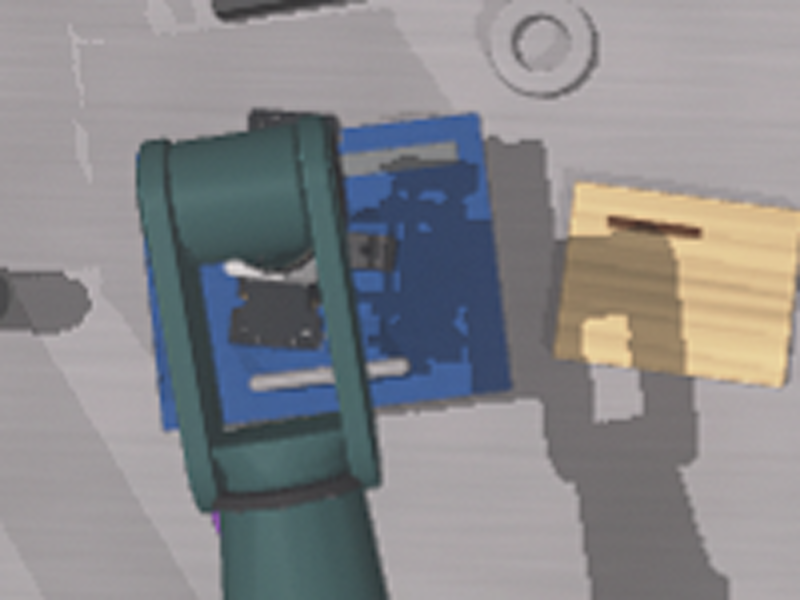

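View pics/s1c.png

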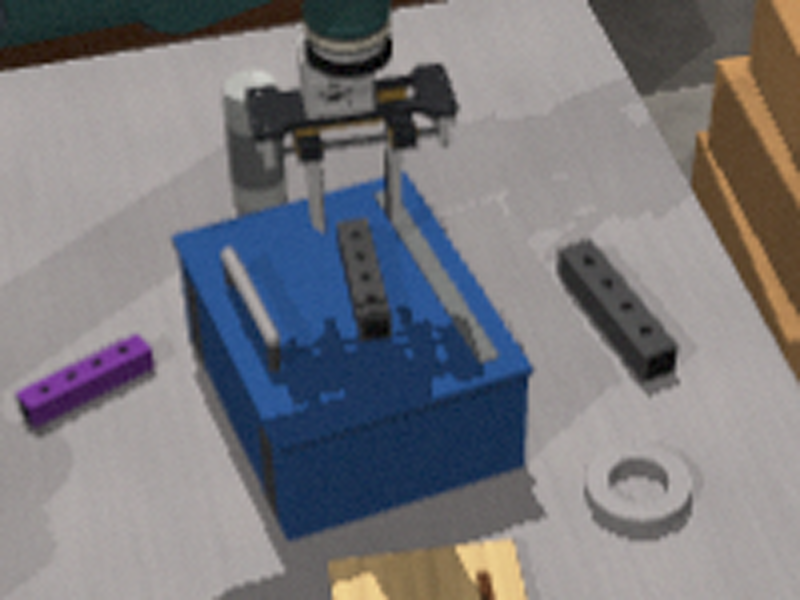

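The jaws straddle the tube, and their axis is across it. Next I'll descend.

Request:
step_arm:
  steps: [0, 0, 3, 0, 0, 1, 12, 0, 1, 1, 25, 0, 1, 2, 39, 0, 2, 3, 53, 0, 2, 4, 66, 0, 3, 4, 74, 0.01, 3, 4, 78, 0.01, 3, 4, 78, 0.01, 3, 4, 78, 0.01]

```text
clock: 3.9
position: [0.557, 0.1542, 0.1421]
ee_rot: [-3.14, 0.097, -0.002]
wrist_force: [-0.1, -0.3, -0.3]
opening: 0.621
```

Run:
```python
from h import *
plan([.5555,.155,.142],-.06,1)
```

```text
t 3.9 pos [0.557  0.1542 0.1421] tilt [ 1.1e-03 -4.0e-04 -1.0e+00] yaw -0.062 q [0.17 0.17 1.41 0.   1.57 0.23] F [-0.1 -0.3 -0.3] op 0.621
total [-1.6 -0.8  0.1] turn -0.002 alt 3.14
-2, -1, 0, -0.00,
```

Request:
step_arm:
  steps: [-1, 0, 0, 0, -1, 0, 0, 0, -1, 0, 0, 0, -1, 0, 0, 0, -1, 0, 0, 0, -1, 0, 0, 0, -1, 0, 0, 0, -1, 0, 0, 0]
  fingers: 0

```text
clock: 4.7
position: [0.5561, 0.1542, 0.1419]
ee_rot: [-3.14, 0.097, -0.002]
wrist_force: [1.8, 0.2, 0.1]
opening: 0.32
```

Request:
step_arm:
  steps: [0, 0, -2, 0, 0, 0, -8, 0, 0, 0, -18, 0, 0, 0, -32, 0, 0, 0, -48, 0, 0, 0, -62, 0, 0, 0, -74, 0, 0, 0, -80, 0, 0, 0, -80, 0]

```text
clock: 5.6
position: [0.5562, 0.1542, 0.223]
ee_rot: [-3.14, 0.097, -0.004]
wrist_force: [-0.7, -0.2, -4.3]
opening: 0.316
```

Run:
```python
from h import *
plan([.535,-.182,.14],-.096,10)
a=snap('side','s2')
cv2.imwrite('pics/s2c.png',cv2.resize(cv2.cvtColor(a,cv2.COLOR_RGB2BGR)[110:260,220:420],None,fx=4,fy=4,interpolation=cv2.INTER_CUBIC))
```

```text
t 5.6 pos [0.5562 0.1542 0.223 ] tilt [ 2.4e-03 -7.0e-04 -1.0e+00] yaw -0.062 q [0.17 0.14 1.27 0.   1.72 0.23] F [-0.7 -0.2 -4.3] op 0.316
total [ -0.5 337.   82.8] turn 0.034 alt -3.108
-0, 9, 2, 0.00, -0, 35, 9, 0.00, -0, 73, 18, 0.01, -0, 119, 29, 0.01, -0, 168, 41, 0.02, -0, 218, 54, 0.02, -0, 264, 65, 0.03, -0, 302, 74, 0.03, -0, 328, 80, 0.03, -1, 337, 83, 0.03,
```

View pics/s2c.png

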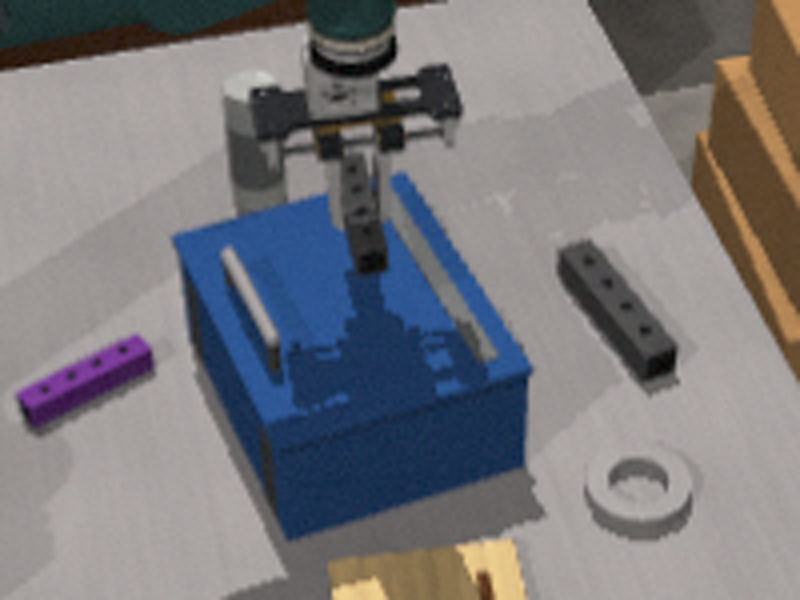

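The tube is held level (wrist about 4 N). I'll move across at this height.

Request:
step_arm:
  steps: [0, 9, 0, 0, 0, 35, 0, 0, 0, 73, 0, 0.01, 0, 118, 0, 0.01, 0, 165, 0, 0.02, 0, 212, 0, 0.02, 0, 258, 5, 0.03, 0, 300, 15, 0.03, 0, 328, 25, 0.03, -1, 337, 30, 0.03]

```text
clock: 6.65
position: [0.5319, -0.1854, 0.1889]
ee_rot: [-3.138, 0.151, 0.006]
wrist_force: [1.2, 0.9, -3.9]
opening: 0.317
```

Request:
step_arm:
  steps: [0, 0, 5, 0, 0, 0, 15, 0, 0, 0, 30, 0, 0, 0, 48, 0, 0, 0, 66, 0, 0, 0, 82, 0, 0, 0, 94, 0, 0, 0, 100, 0, 0, 0, 100, 0, 0, 0, 100, 0]

```text
clock: 7.65
position: [0.5343, -0.1821, 0.0921]
ee_rot: [3.138, -0.144, 0.002]
wrist_force: [0.3, 0.4, -4.2]
opening: 0.316
```

Run:
```python
from h import *
plan([.535,-.182,.024],-.096,10)
a=snap('side','s3')
cv2.imwrite('pics/s3c.png',cv2.resize(cv2.cvtColor(a,cv2.COLOR_RGB2BGR)[180:330,220:420],None,fx=4,fy=4,interpolation=cv2.INTER_CUBIC))
```

```text
t 7.65 pos [ 0.5343 -0.1821  0.0921] tilt [ 1.2e-03  3.0e-04 -1.0e+00] yaw -0.092 q [-0.43  0.17  1.51  0.    1.46 -0.34] F [ 0.3  0.4 -4.2] op 0.316
total [ 0.6 -0.1 68.1] turn 0.004 alt -3.137
0, -0, 2, 0.00, 0, -0, 7, 0.00, 0, -0, 15, 0.00, 0, -0, 24, 0.00, 0, -0, 34, 0.00, 0, -0, 44, 0.00, 1, -0, 53, 0.00, 1, -0, 61, 0.00, 1, -0, 66, 0.00, 1, -0, 68, 0.00,
```

View pics/s3c.png

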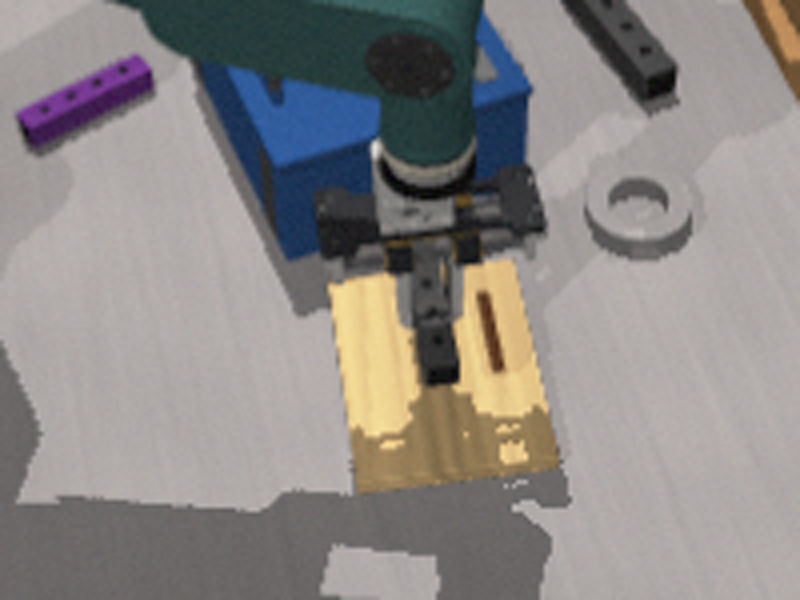

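Request:
step_arm:
  steps: [0, 0, 4, 0, 0, 0, 13, 0, 0, 0, 25, 0, 0, 0, 38, 0, 0, 0, 49, 0, 0, 0, 57, 0, 0, 0, 61, 0, 0, 0, 63, 0, 0, 0, 64, 0, 0, 0, 64, 0]

```text
clock: 8.7
position: [0.5341, -0.1823, 0.0279]
ee_rot: [3.138, -0.144, 0.001]
wrist_force: [0.4, -0.3, -2.5]
opening: 0.314
```

Request:
step_arm:
  steps: [0, 0, 1, 0, 0, 0, 2, 0, 0, 0, 2, 0, 0, 0, 3, 0, 0, 0, 3, 0]

```text
clock: 9.2
position: [0.5337, -0.1821, 0.0243]
ee_rot: [-3.138, 0.144, 0.0]
wrist_force: [-0.3, -0.1, -3.1]
opening: 0.317
```

Request:
step_arm:
  steps: [0, 0, 0.5, 0, 0, 0, 1, 0, 0, 0, 1, 0, 0, 0, 1, 0]

```text
clock: 9.6
position: [0.5338, -0.1822, 0.0239]
ee_rot: [3.138, -0.144, 0.0]
wrist_force: [-1.4, 0.0, -0.6]
opening: 0.316
```

Request:
step_arm:
  steps: [0, 0, 0.5, 0, 0, 0, 0.5, 0, 0, 0, 0.5, 0]

```text
clock: 9.9
position: [0.5339, -0.1822, 0.0239]
ee_rot: [3.138, -0.144, 0.001]
wrist_force: [-3.2, 1.1, 6.9]
opening: 0.314
```

Run:
```python
from h import *
print(np.mean([telemetry.state()['wrist_force'] for _ in range(20)],0),telemetry.state()['position'])
```

```text
[-3.22806556  1.13610358  6.89460832] [ 0.53385292 -0.18216734  0.02389946]
```

The tube is resting on the board, with contact shown by force and height. I'll release it.

Request:
step_arm:
  steps: [0, 0, 0, 0, 0, 0, 0, 0, 0, 0, 0, 0, 0, 0, 0, 0, 0, 0, 0, 0, 0, 0, 0, 0]
  fingers: 0.6

```text
clock: 10.5
position: [0.5338, -0.1821, 0.0229]
ee_rot: [-3.138, 0.144, -0.0]
wrist_force: [-0.0, -0.2, -1.0]
opening: 0.598
```

Request:
step_arm:
  steps: [0, 0, -4, 0, 0, 0, -14, 0, 0, 0, -30, 0, 0, 0, -55, 0, 0, 0, -85, 0, 0, 0, -115, 0, 0, 0, -145, 0, 0, 0, -170, 0, 0, 0, -190, 0, 0, 0, -200, 0]

```text
clock: 11.5
position: [0.5346, -0.1825, 0.2267]
ee_rot: [3.136, -0.144, 0.008]
wrist_force: [1.2, -0.2, -0.4]
opening: 0.6
```

Run:
```python
from h import *
# handle
plan([.445,.136,.235],.145,10)
a=snap('side','s4')
cv2.imwrite('pics/s4c.png',cv2.resize(cv2.cvtColor(a,cv2.COLOR_RGB2BGR)[130:310,220:420],None,fx=3.3,fy=3.3,interpolation=cv2.INTER_CUBIC))
snap('top','t4')
for c in('top','side'):
    for n in('tube','handle'):
        for d in eyes.search_frame(c,n): print(c,n,round(d['conf'],2),np.round(toworld(c,d['location']),3))
```

```text
t 11.5 pos [ 0.5346 -0.1825  0.2267] tilt [ 0.0051  0.0017 -1.    ] yaw -0.092 q [-0.43  0.11  1.3   0.    1.72 -0.34] F [ 1.2 -0.2 -0.4] op 0.6
total [-118.5 -308.9   -9.4] turn -0.237 alt 2.905
-3, -9, -0, -0.01, -12, -32, -1, -0.02, -26, -67, -2, -0.05, -42, -109, -3, -0.08, -59, -154, -5, -0.12, -77, -200, -6, -0.15, -93, -242, -7, -0.19, -106, -277, -8, -0.21, -115, -300, -9, -0.23, -118, -309, -9, -0.24, 
top tube 0.69 [ 0.535 -0.132  0.048]
top tube 0.61 [0.818 0.188 0.04 ]
top tube 0.55 [0.284 0.233 0.033]
top handle 0.96 [0.535 0.153 0.134]
side tube 0.9 [0.823 0.173 0.033]
side tube 0.84 [0.28  0.225 0.024]
side tube 0.79 [ 0.526 -0.191  0.045]
side tube 0.48 [ 0.549 -0.194  0.015]
side handle 0.58 [0.469 0.13  0.132]
```

View pics/s4c.png

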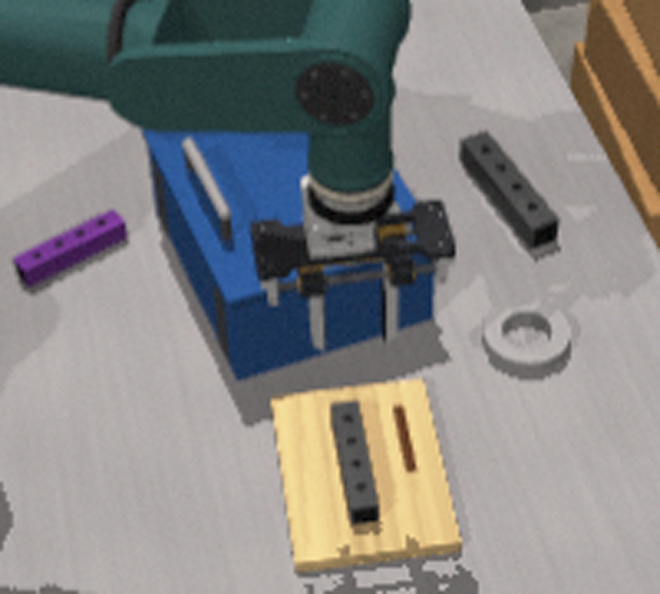

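The tube lies flat in the middle of the board, at about (350,465) in the crop. I'll move to above the handle.

Request:
step_arm:
  steps: [-3, -9, -4, -0.01, -12, -32, -9, -0.02, -26, -67, -14, -0.05, -42, -109, -18, -0.08, -59, -154, -18, -0.12, -77, -200, -18, -0.15, -93, -242, -16, -0.19, -106, -277, -12, -0.21, -115, -300, -10, -0.23, -118, -309, -9, -0.24]

```text
clock: 12.8
position: [0.4431, 0.1387, 0.2315]
ee_rot: [-3.132, -0.239, 0.002]
wrist_force: [-0.0, -0.5, 0.5]
opening: 0.604
```

Request:
step_arm:
  steps: [0, 0, 0, 0, 0, 0, 0, 0]

```text
clock: 13.0
position: [0.4448, 0.1357, 0.2319]
ee_rot: [3.132, 0.231, -0.0]
wrist_force: [0.4, -0.9, -0.7]
opening: 0.597
```

Run:
```python
from h import *
plan([.445,.136,.153],.145,8)
a=snap('side','s5')
cv2.imwrite('pics/s5c.png',cv2.resize(cv2.cvtColor(a,cv2.COLOR_RGB2BGR)[130:250,240:390],None,fx=5,fy=5,interpolation=cv2.INTER_CUBIC))
a=snap('top','t5')
cv2.imwrite('pics/t5c.png',cv2.resize(cv2.cvtColor(a,cv2.COLOR_RGB2BGR)[160:280,210:360],None,fx=5,fy=5,interpolation=cv2.INTER_CUBIC))
```

```text
t 13.0 pos [0.4448 0.1357 0.2319] tilt [-2.e-04  7.e-04 -1.e+00] yaw 0.147 q [ 0.17 -0.11  1.51 -0.    1.74  0.03] F [ 0.4 -0.9 -0.7] op 0.597
total [ 0.2 -0.3 78.9] turn 0.002 alt -3.139
0, -0, 3, 0.00, 0, -0, 12, 0.00, 0, -0, 25, 0.00, 0, -0, 39, 0.00, 0, -0, 54, 0.00, 0, -0, 67, 0.00, 0, -0, 75, 0.00, 0, -0, 79, 0.00,
```

View pics/s5c.png

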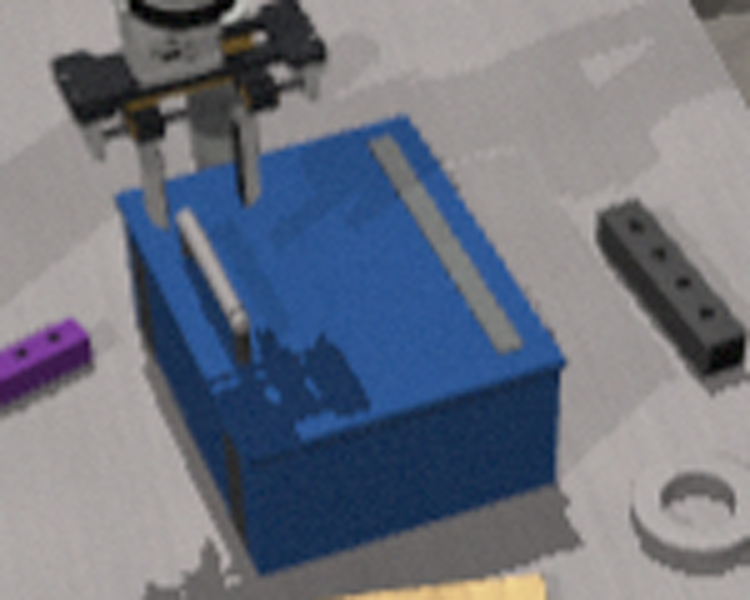

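View pics/t5c.png

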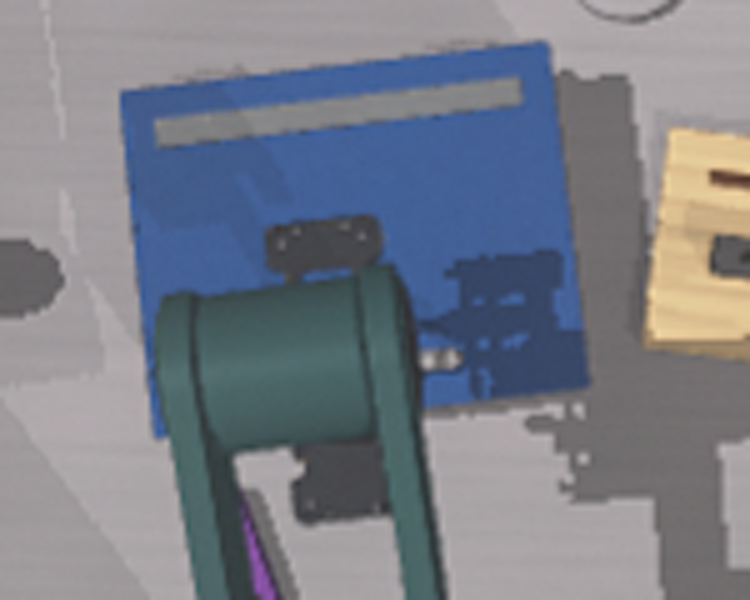

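Run:
```python
from h import *
for y in(-.062,0,.062):
    p=np.array([.445-np.sin(.145)*y,.136+np.cos(.145)*y,.179]); print((proj('side',p)-[240,130])*5)
```

```text
[235.56786095 313.49376332]
[207.50445721 259.34126665]
[180.75193595 207.69035654]
```

The side view agrees with the handle estimate to about 1 px. I'll descend and grip.

Request:
step_arm:
  steps: [0, 0, 3, 0, 0, 0, 12, 0, 0, 0, 25, 0, 1, 0, 39, 0, 1, 0, 54, 0, 1, 0, 67, 0, 1, 0, 75, 0, 1, 0, 79, 0, 1, 0, 79, 0]

```text
clock: 14.0
position: [0.4454, 0.1365, 0.1524]
ee_rot: [3.133, 0.232, -0.002]
wrist_force: [-0.5, -0.3, 0.5]
opening: 0.602
```

Request:
step_arm:
  steps: [0, 0, 0, 0, 0, 0, 0, 0, 0, 0, 0, 0, 0, 0, 0, 0, 0, 0, 0, 0, 0, 0, 0, 0, 0, 0, 0, 0, 0, 0, 0, 0]
  fingers: 0

```text
clock: 14.8
position: [0.4472, 0.1368, 0.1532]
ee_rot: [-3.133, -0.232, -0.006]
wrist_force: [5.0, 1.4, -2.0]
opening: 0.141
```

Run:
```python
from h import *
plan([.445,.136,.153],.145,1)
# arc in tool frame for angle th: hinge distance .212 horizontally, .052 up
for th in np.arange(0,.221,.02):
    c,s=np.cos(th),np.sin(th); x=-.212;z=.052
    # lid opens: front (-x) rises
    X=x*c+z*s; Z=-x*s+z*c
    print(round(th,2),'dx(box) %.1f dz %.1f'%((X-x)*1000,(Z-z)*1000))
```

```text
t 14.8 pos [0.4472 0.1368 0.1532] tilt [ 3.8e-03 -2.0e-04 -1.0e+00] yaw 0.148 q [ 0.18 -0.08  1.65  0.    1.58  0.03] F [ 5.   1.4 -2. ] op 0.141
total [-2.3  0.4  0.2] turn 0.003 alt -3.139
-2, 0, 0, 0.00, 
0.0 dx(box) 0.0 dz 0.0
0.02 dx(box) 1.1 dz 4.2
0.04 dx(box) 2.2 dz 8.4
0.06 dx(box) 3.5 dz 12.6
0.08 dx(box) 4.8 dz 16.8
0.1 dx(box) 6.3 dz 20.9
0.12 dx(box) 7.7 dz 25.0
0.14 dx(box) 9.3 dz 29.1
0.16 dx(box) 11.0 dz 33.1
0.18 dx(box) 12.7 dz 37.1
0.2 dx(box) 14.6 dz 41.1
0.22 dx(box) 16.5 dz 45.0
```

The bar is gripped (opening 13 mm). I'll pull slowly along the arc and watch the force.

Request:
step_arm:
  steps: [1, 0, -1, 0, 1.5, 0, -2, 0, 2, 0, -3, 0, 2, 0, -4, 0, 2, 0, -5, 0, 2.5, 0, -6, 0, 2.5, 0, -6, 0]

```text
clock: 15.5
position: [0.4473, 0.1368, 0.1548]
ee_rot: [3.133, 0.232, -0.007]
wrist_force: [7.9, 1.3, -16.8]
opening: 0.142
```

Run:
```python
from h import *
plan([.4472,.1368,.1532],.145,1)
```

```text
t 15.5 pos [0.4473 0.1368 0.1548] tilt [-4.5e-03 -2.0e-04 -1.0e+00] yaw 0.148 q [ 0.18 -0.08  1.64  0.    1.59  0.03] F [  7.9   1.3 -16.8] op 0.142
total [-0.1 -0.   1.6] turn 0.003 alt -3.139
-0, -0, 2, 0.00,
```

Request:
step_arm:
  steps: [0, 0, -1, 0, 0, 0, -2, 0, 0.5, 0, -2.5, 0, 0.5, 0, -3, 0, 1, 0, -4, 0, 1, 0, -4, 0]

```text
clock: 16.1
position: [0.4485, 0.137, 0.1591]
ee_rot: [3.133, 0.232, -0.007]
wrist_force: [8.1, 2.2, -13.8]
opening: 0.139
```

Run:
```python
from h import *
plan([.4472,.1368,.1532],.145,1)
```

```text
t 16.1 pos [0.4485 0.137  0.1591] tilt [-4.2e-03 -1.0e-04 -1.0e+00] yaw 0.148 q [ 0.18 -0.08  1.63  0.    1.6   0.03] F [  8.1   2.2 -13.8] op 0.139
total [-1.3 -0.   5.9] turn 0.003 alt -3.139
-1, -0, 6, 0.00,
```

Request:
step_arm:
  steps: [0.5, 0, -1, 0, 1, 0, -3, 0, 1.5, 0, -5, 0, 2, 0, -7, 0, 3, 0, -9, 0, 3.5, 0, -11, 0, 4, 0, -12, 0, 4, 0, -12, 0]

```text
clock: 16.9
position: [0.4531, 0.1376, 0.1741]
ee_rot: [3.133, 0.232, -0.002]
wrist_force: [6.3, 0.8, -5.3]
opening: 0.141
```

Run:
```python
from h import *
plan([.4472,.1368,.1532],.145,1)
```

```text
t 16.9 pos [0.4531 0.1376 0.1741] tilt [-0.001 -0.    -1.   ] yaw 0.148 q [ 0.17 -0.08  1.6   0.    1.62  0.03] F [ 6.3  0.8 -5.3] op 0.141
total [-5.9 -0.1 20.9] turn 0.003 alt -3.139
-6, -0, 21, 0.00,
```

The seal is free (5 N, moving along the arc). I'll continue to about 42 mm of handle lift.

Request:
step_arm:
  steps: [0.5, 0, -1, 0, 1, 0, -3, 0, 2, 0, -6, 0, 3.5, 0, -9, 0, 5, 0, -13, 0, 7, 0, -17, 0, 8.5, 0, -20, 0, 9.5, 0, -21.5, 0, 9.5, 0, -21.5, 0, 9.5, 0, -21.5, 0]

```text
clock: 17.9
position: [0.4619, 0.1389, 0.1963]
ee_rot: [3.133, 0.232, -0.002]
wrist_force: [2.4, -0.1, -5.3]
opening: 0.142
```

Run:
```python
from h import *
plan([.4472,.1368,.1532],.145,1)
a=snap('side','s6')
cv2.imwrite('pics/s6c.png',cv2.resize(cv2.cvtColor(a,cv2.COLOR_RGB2BGR)[130:310,240:440],None,fx=3.3,fy=3.3,interpolation=cv2.INTER_CUBIC))
a=snap('top','t6')
cv2.imwrite('pics/t6c.png',cv2.resize(cv2.cvtColor(a,cv2.COLOR_RGB2BGR)[160:280,210:360],None,fx=5,fy=5,interpolation=cv2.INTER_CUBIC))
def corner(th,xl,zl,y):
    c,s=np.cos(th),np.sin(th); x,z=xl-.12,zl-.12; X=x*c+z*s+.12; Z=-x*s+z*c+.12
    b=.145; return [.5385+np.cos(b)*X-np.sin(b)*y,.151+np.sin(b)*X+np.cos(b)*y,Z]
for th in(0,.15,.2,.25):
    print(th,'side R',((proj('side',corner(th,-.124,.136,-.154))-[240,130])*3.3).round(),'L',((proj('side',corner(th,-.124,.136,.154))-[240,130])*3.3).round(),'top R',((proj('top',corner(th,-.124,.136,-.154))-[210,160])*5).round(),'L',((proj('top',corner(th,-.124,.136,.154))-[210,160])*5).round())
```

```text
t 17.9 pos [0.4619 0.1389 0.1963] tilt [-1.5e-03  1.0e-04 -1.0e+00] yaw 0.148 q [ 0.17 -0.06  1.54 -0.    1.67  0.03] F [ 2.4 -0.1 -5.3] op 0.142
total [-14.7  -0.1  43.1] turn 0.003 alt -3.139
-15, -0, 43, 0.00, 
0 side R [160. 299.] L [ 74. 123.] top R [589. 385.] L [151. 436.]
0.15 side R [163. 273.] L [75. 98.] top R [590. 377.] L [140. 430.]
0.2 side R [165. 265.] L [76. 90.] top R [590. 373.] L [136. 426.]
0.25 side R [167. 256.] L [78. 81.] top R [589. 368.] L [132. 421.]
```

View pics/s6c.png

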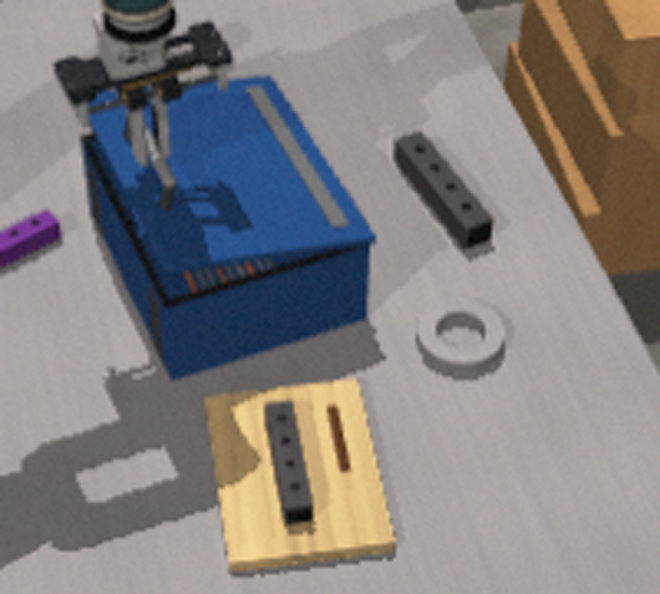

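View pics/t6c.png

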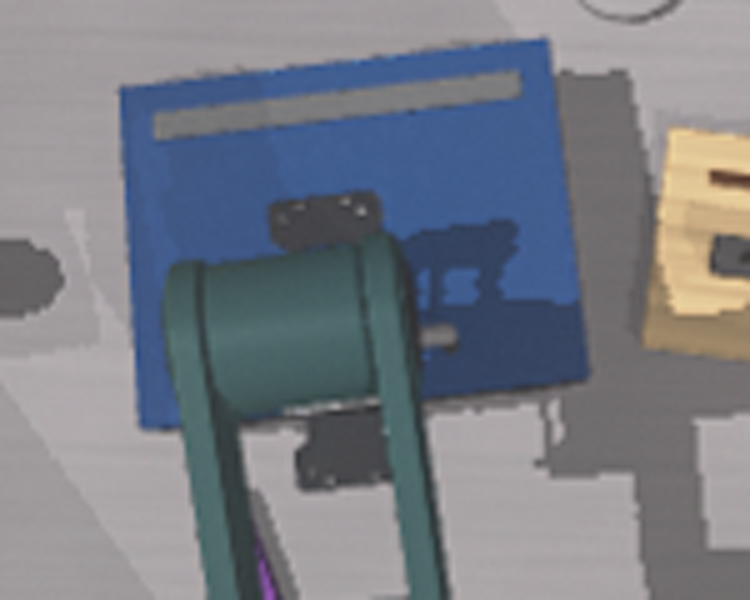

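The lid corners in both views match about 0.2 rad: top L corner at (140,430), shifted 15 px from shut, and side R corner at about (162,263). I'll hold briefly to check that it is stable.

Request:
step_arm:
  steps: [0, 0, 0, 0, 0, 0, 0, 0, 0, 0, 0, 0, 0, 0, 0, 0, 0, 0, 0, 0, 0, 0, 0, 0, 0, 0, 0, 0, 0, 0, 0, 0, 0, 0, 0, 0, 0, 0, 0, 0]

```text
clock: 19.0
position: [0.462, 0.1389, 0.1965]
ee_rot: [3.133, 0.232, -0.001]
wrist_force: [-3.8, -2.4, -2.9]
opening: 0.142
```

Run:
```python
from h import *
plan([.4472,.1368,.1532],.145,1)
a=snap('side','s7'); b=cv2.cvtColor(cv2.imread('pics/s6.png'),cv2.COLOR_BGR2RGB)
D=cv2.absdiff(a,b).max(2); print('diff px>60 in lid area',(D[130:260,255:360]>60).sum())
cv2.imwrite('pics/s7c.png',cv2.resize(cv2.cvtColor(a,cv2.COLOR_RGB2BGR)[140:240,250:370],None,fx=6,fy=6,interpolation=cv2.INTER_CUBIC))
print((proj('side',[0.4619,.1389,.1963+.019])-[250,140])*6)
```

```text
t 19.0 pos [0.462  0.1389 0.1965] tilt [-9.e-04  0.e+00 -1.e+00] yaw 0.148 q [ 0.17 -0.06  1.54  0.    1.67  0.03] F [-3.8 -2.4 -2.9] op 0.142
total [-15.   -0.1  43.3] turn 0.003 alt -3.139
-15, -0, 43, 0.00, 
diff px>60 in lid area 0
[211.29089354 198.45565778]
```

View pics/s7c.png

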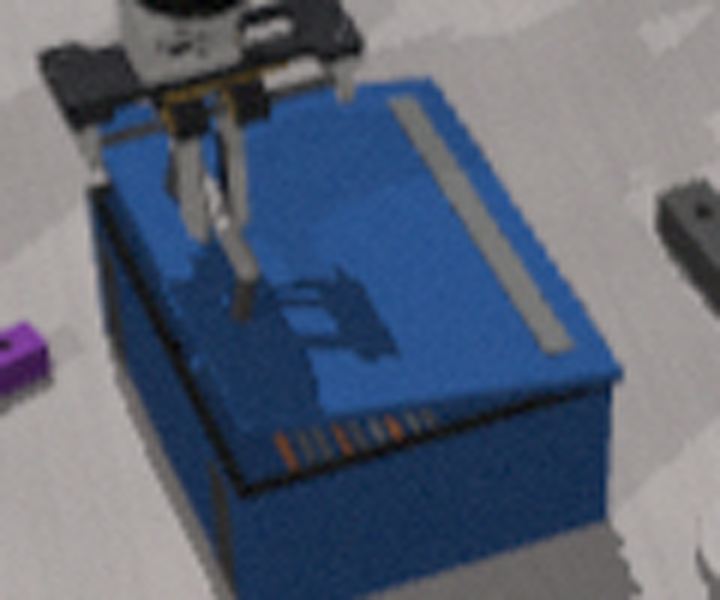

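```bash
python3 -c "
from h import *
print(order.sign_off())"
```

```text
the job is handed in; nothing more can be done
None
```

I laid the smaller dark tube flat in the middle of the plywood board and released it once it was resting there. I then gripped the handle, pulled the lid free of its seal and handed the job in still holding it slightly open. This took about 19 s of the 51 s allowed.

- **Lid opening:** the grip point rose 43 mm and moved back 15 mm, which fits the hinge arc at about 0.205 rad, or roughly 5 cm at the front edge. The lid's corners in the top view fit about 0.2 rad. In the side view the front corner read 4–5 px (enlarged crop) lower than the 0.2 rad prediction; most of that is a camera offset of about 1 px that I had already seen on the handle.
- **Holding steady:** over the last second the arm moved about 0.2 mm, the finger opening stayed at 0.142 (13 mm), and the side picture of the lid did not change.
- **Forces:** the highest wrist reading was about 19 N, while pulling the lid off its seal. I only read the force at the end of each move, so brief peaks in between were not seen.
- **Other things on the bench:** the ring, the purple tube and the larger dark tube showed no change in the pictures viewed after the moves. I did not check the foam block or the can again at the end, but the arm's path stayed well clear of both.

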